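# Click the pantry stock wheel on to red

### The arm

A 6-joint arm with a two-finger parallel gripper is mounted at the origin on a cart in front of the work surface, level with it; the furniture and walls round the work are solid. World frame = base frame: x ahead of the robot, y to its left, z up, the work surface at z = 0. Lengths are in mm, angles in rad, forces in N, time in s.
With the tool pointing down it reaches from about 275 to 1000 mm from the base axis. Payload 8.4 kg.
Tool frame: the origin (TCP) lies at the centre of the arm's flange, where the gripper is bolted on; the fingertips stand 173 mm ahead of it and the grasp point (between the pads) lies 155 mm ahead of it; z points along the fingers, y is the direction in which the jaws open and shut (so a half turn about z gives the same grasp; the last joint's range is limited). The gripper opens to 85 mm and grips with 20 to 120 N. Pads are 22 mm wide; open, the fingers measure 114 mm over their backs; the gripper's body (76 mm by 85 mm) begins 54 mm behind the grasp point. The pads swing forward as they close: fully open they stand 13 mm farther back than shut.
Start: joints at [0.754, 0.353, 1.633, -0, 1.155, -0.002], TCP at [454.744, 428.763, 404.681] pointing down, gripper open.
Joint ranges: [-2.63, 2.63], [-0.92, 2.1], [0.06, 2.66], [-1.3, 4.44], [0, 2.69], [-3.02, 3.02]. Speed limits (rad/s): [2.22, 2.22, 2.79, 3.14, 3.14, 3.14].

### API

Orientations are given as [roll, pitch, yaw] about the fixed x, y, z axes, in that order (R = Rz(yaw) Ry(pitch) Rx(roll)).
In Python, from rig import sense, grab_frame, camera_model, sign_off gives the robot as it stands. The module is installed in compiled form; this text tells all that it offers.
- The arm moves only by the tool step_arm, never from a script. Its argument "commands" is a list of rows, each a list of 3 entries, a list of its own where there are three numbers: the shift along the tool's x, y, z in mm, then the turn about the tool's z in rad, then the opening, from 0 (shut) to 1 (fully open). A call has 1 to 20 rows; each row shifts and turns the pose as measured when the row begins, along the tool's axes as they then stand; what a row does not reach is not made up. A row lasts 1/8 s, in which the tool goes at most 62.5 mm and 10.7 degrees, less where a joint would pass 70% of its speed; a pose out of reach is approached as far as the arm can. A call with a gripper value outside its range is refused whole. The fingers move at their own pace and stop on an object; "force" is the grip in N (left out, the last holds). Time passes only in rows, so rows that do not move let the fingers close. It gives the time, the measured TCP pose, the force and the opening at its end, in the units of the state.
- sense(): the state, without advancing time (a new reading comes with each control period).
- grab_frame(name): name is "scene" or "top" or "wrist"; returns the picture (480x640x3 uint8, blue, green, red); there is no depth.
- camera_model(name): a dict with "fx", "fy", "cx", "cy" (pixels), "R" (3x3) and "t" (3): a world point X has camera coordinates R X + t. Camera axes: x right, y down, z forward; pixel columns grow to the right and rows downward; lengths in mm; the calibration is good to about 2 mm. A picture is of the moment at which its call begins: read the wrist's pose just before it. camera_model takes no time and is no camera call; for the wrist camera it gives the pose at the moment of the call.
- sign_off(): hands the job in, once; it reports no verdict.
The state is a dict: "clock": time; "qpos": joint angles; "qvel": joint speeds; "joint_efforts": joint torques, N m; "eef_pos": TCP position; "tcp_rot": TCP orientation; "contact_force": force on the tool from outside, world axes, zero at the start; "wrist_torque": the same for the moment, N m; "opening": opening from 0.0 (shut) to 1.0 (fully open).
Only numpy, scipy, OpenCV 4.12 (cv2) and the standard library are available. Lean on these libraries where they do the work, as an engineer would, in place of code of your own. Each camera call takes 0.05 s, during which the arm holds its last target. There are 200 camera calls.

### The job

The last packet of coffee has been taken, so set the pantry's stock counter to its reorder mark: with a fingertip, push the edge of the lobed wheel round clockwise (seen from above), counting the clicks, until the red lobe has clicked in at the brass pointer, and do not run past it. Only push the wheel: leave the counter standing where it is, pick nothing up, leave the crockery and tins around it alone, and finish with the hand clear.

Things in the scene. Friction and masses are not known exactly. Their poses are not given: they have to be found in the camera images.
- wheel_axis (a point): Point on the wheel's upright axis, 40 mm above the worktop, half-way up the lobes. x axis points to the brass pointer behind the wheel, y to the left of that, z up; it does not turn with the wheel. The flat wheel has a grey disc of radius 42 mm and eight lobes (seven white, one red), one every 45 degrees, 10 mm wide, out to radius 60 mm, 31 to 49 mm above the worktop.
- wheel_front (a point): Fixed point 60 mm before the wheel's axis (negative x of wheel_axis), 40 mm up, axes as wheel_axis. Here the wheel overhangs the foot by 30 mm and its edge is free for a finger from above. At rest in any click one lobe points straight here and one straight at the pointer; the gaps between lobe ends are about 36 mm.
- red_lobe (a point): Middle of the red lobe, 52 mm from the wheel's axis, half-way up; it turns with the wheel and its x axis points outward along the lobe.
- stock_wheel (a joint): Wheel angle, rad; grows clockwise from above (front lobes move left, +y of wheel_axis). 0 = red lobe at the pointer; a click is 0.785. Starts about -1.57, -2.36 or -3.14. A sprung stop holds each click (about 1.5 N at the lobes to leave it); past half a click (0.39) it draws the wheel on unless a finger blocks it. Damped, does not coast. End stops at -3.6 and 2.36.
- stock_counter: Loose 2.2 kg wooden foot on rubber feet that bears the wheel; origin on its underside below the wheel's axis, axes as wheel_axis. It reaches from 30 mm before the axis to 80 mm behind, 116 mm wide, top 29 mm up. The brass pointer is on a wooden post 64 to 80 mm behind the axis, 66 mm high in all.
- tea_tin: Green round tin with a cream lid, 69 mm across, 89 mm high, origin under its centre; stands left of the counter. Leave alone.
- espresso_a: Small cream and green cup with a handle, 63x88x51 mm, origin under it; stands on the left nearer the robot. Leave alone.
- pepper_mill: Dark wooden pepper mill, 58 mm across, 170 mm high, origin under its centre; behind on the left. Leave alone.
- espresso_b: Small cream and green cup with a handle, 63x88x51 mm, origin under it; stands on the right nearer the robot. Leave alone.
- teal_glass_0: Teal drinking glass, 68 mm across, 84 mm high, origin under its centre; behind on the right. Leave alone.
- coaster_0: Flat round dark wooden coaster, 95 mm across, 8 mm thick, origin under its centre; far left. Leave alone.

How it is judged:
By the outcome, as a careful person would: the job done as asked, in the order asked, and still so for the second after the job is handed in, with the robot touching nothing.
It also fails if it takes over 51 s, if anything falls off the work surface, if the arm or the gripper's body presses on something with over 40 N, if the wrist force passes 120 N, or if a joint passes its speed limit or range.

## Working session

There is one attempt and no reset: what is moved stays moved. The work goes in short steps, Python scripts to look and compute and a tool call to move; the robot and the scene stay as the last step left them, time stands still between calls to the robot, and variables do not carry over. Pictures are saved under pics/ and viewed, about 8 in all and at most 12, crops included, and the job is handed in when it is done.

Besides the shell and the picture viewer there is one more tool, called in YAML: its name, and indented under it one key for each argument. step_arm: Moves the arm, as the interface text tells. Its arguments: {"type":"object","properties":{"commands":{"type":"array","items":{"type":"array"}},"force":{"type":"number"}},"required":["commands"]}

```bash
mkdir -p pics; python3 - <<'E'
from rig import *
import cv2
for n in("top","scene"):
    cv2.imwrite(f"pics/{n}0.png",grab_frame(n))
s=sense();print(s)
print(camera_model("top"))
E
```

```text
{'clock': 0.1, 'qpos': array([ 7.53638435e-01,  3.53588863e-01,  1.63405164e+00, -5.25513948e-06,
        1.15518846e+00, -2.38684821e-03]), 'qvel': array([ 1.17784870e-03, -1.66120665e-03, -6.68489383e-04, -6.15604661e-04,
        5.41609161e-04, -7.26486523e-05]), 'joint_efforts': array([ 5.78135605e-04, -6.06357765e+01, -3.42819679e+01,  1.25855095e-04,
        3.94405652e-03,  2.06318538e-05]), 'eef_pos': array([454.57584041, 428.63704321, 404.03386414]), 'tcp_rot': array([-3.14035633e+00,  1.85424891e-06,  2.32682374e+00]), 'contact_force': array([-0.55952089, -0.38386843, -0.25949007]), 'wrist_torque': array([ 0.02670147, -0.00719266, -0.02091937]), 'opening': 0.9980740217788722}
{'fx': 500.6516413558575, 'fy': 500.6516413558575, 'cx': 316.7173211398773, 'cy': 243.4978289114279, 'R': array([[ 0.01560899, -0.99986371, -0.00537744],
       [-0.99698647, -0.0151549 , -0.0760809 ],
       [ 0.07598904,  0.00654878, -0.99708715]]), 't': array([  90.4629023 ,  538.57155369, 1460.18914077])}
```

View pics/top0.png

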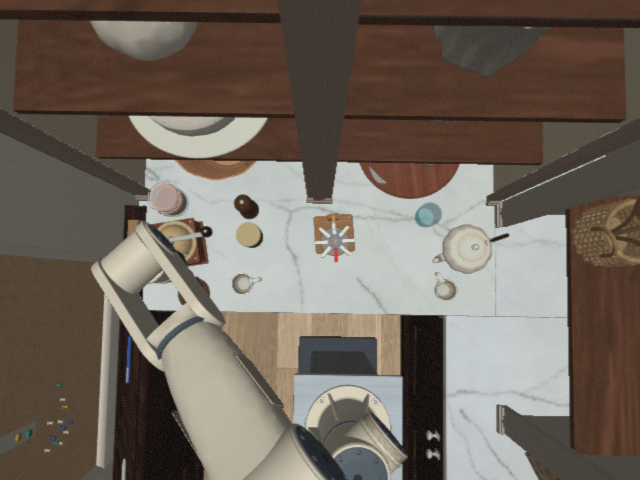

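View pics/scene0.png

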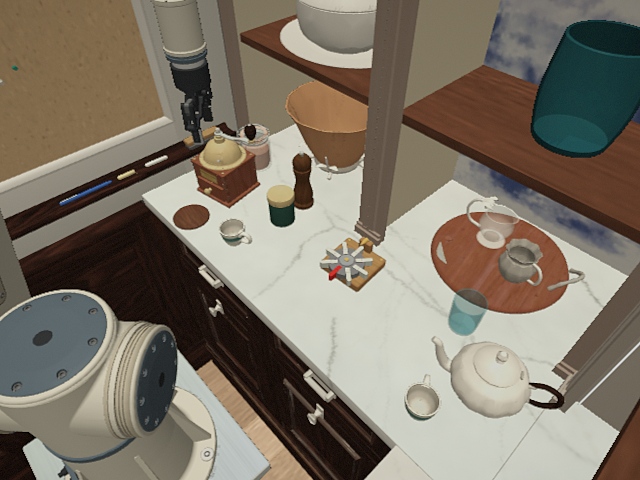

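```bash
python3 - <<'E'
import cv2
a=cv2.imread("pics/top0.png")[195:275,285:390]
cv2.imwrite("pics/c1.png",cv2.resize(a,None,fx=7,fy=7,interpolation=cv2.INTER_CUBIC))
E
```

```text
(no output)
```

View pics/c1.png

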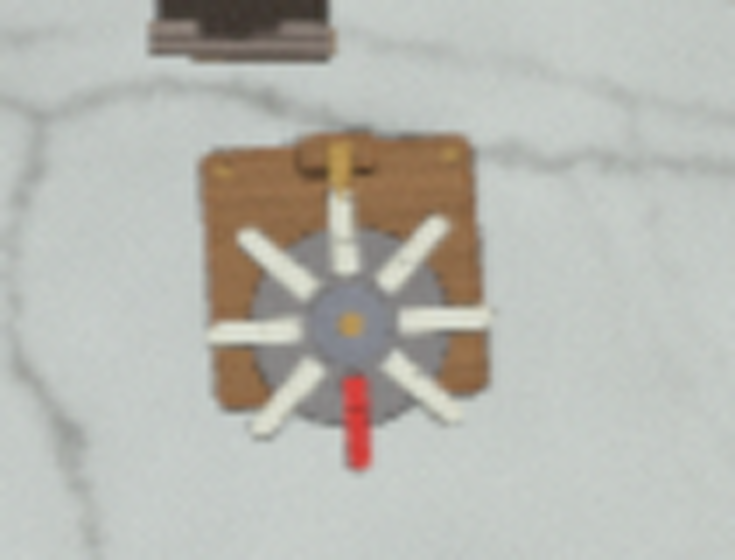

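```bash
cat > h.py <<'E'
from rig import *
import numpy as np, cv2
def ray(n,u,v,z):
    m=camera_model(n);R=np.array(m["R"]);c=-R.T@m["t"]
    d=R.T@[(u-m["cx"])/m["fx"],(v-m["cy"])/m["fy"],1]
    return c+d*(z-c[2])/d[2]
def rel(A,phi):
    """fingertip in wheel frame, and remaining yaw turn about tool z"""
    s=sense();p=s["eef_pos"]-A;c,k=np.cos(phi),np.sin(phi)
    print("t",round(s["clock"],2),"wheel x,y, tip z",np.round([c*p[0]+k*p[1],-k*p[0]+c*p[1],s["eef_pos"][2]-173],1),
     "turn",round(s["tcp_rot"][2]-(np.pi/2+phi),3),"rot",np.round(s["tcp_rot"],3),"F",np.round(s["contact_force"],1))
E
python3 - <<'E'
from h import *
f=lambda x,y,z=49:ray("top",285+(x+.5)/7-.5,195+(y+.5)/7-.5,z)
P={k:f(*v) for k,v in dict(L=(207,335),R=(490,318),B=(341,190),F=(359,470),bl=(240,232),fr=(462,420),br=(447,218),fl=(257,436)).items()}
for k,v in P.items():print(k,v.round(1))
for a,b in("LR","BF",("bl","fr"),("br","fl")):
    d=P[a]-P[b];print(((P[a]+P[b])/2).round(1),np.linalg.norm(d),np.arctan2(d[1],d[0]))
p=f(197,158,29);q=f(472,137,29);print("foot back",p,q,np.arctan2(*(p-q)[[1,0]])-np.pi/2)
print("pointer",f(341,160,66),"cups",ray("top",258,280,25),ray("top",433,262,25))
E
```

```text
L [538.  106.1  49. ]
R [546.8 -11.1  49. ]
B [599.3  51.3  49. ]
F [483.   42.4  49. ]
bl [581.1  93.1  49. ]
fr [504.3   0.   49. ]
br [588.2   7.2  49. ]
fl [496.4  84.7  49. ]
[542.4  47.5  49. ] 117.52921316136624 1.6461670517417146
[541.1  46.9  49. ] 116.66043324104274 0.0768892446415768
[542.7  46.6  49. ] 120.6164481820896 0.88064738408891
[542.3  45.9  49. ] 120.23097029706638 -0.7013305578212128
foot back [614.36350927 111.73487042  29.        ] [625.01538544  -4.14980079  29.        ] 0.091660340703144
pointer [609.63647378  51.94136053  66.        ] cups [426.73645519 269.36621599  25.        ] [ 487.47981781 -243.68650603   25.        ]
```

step_arm:
  commands:
    - [[0, 0, 0], 0.168, 0]
    - [[0, 0, 0], 0.168, 0]
    - [[0, 0, 0], 0.168, 0]
    - [[0, 0, 0], 0.168, 0]
    - [[-50, -5, 0], 0, 0]
    - [[-50, -5, 0], 0, 0]
    - [[-50, -5, 0], 0, 0]
    - [[-50, -5, 0], 0, 0]
    - [[-50, -5, 0], 0, 0]
    - [[-50, -5, 0], 0, 0]
    - [[-50, -5, 0], 0, 0]
    - [[0, 0, 0], 0, 0]

```text
clock: 1.6
eef_pos: [439.0, 66.9, 401.1]
tcp_rot: [-3.136, 0.005, 1.634]
contact_force: [1.1, 1.4, -0.0]
opening: 0.004
```

```bash
cat > r.py <<'E'
from h import *
A=np.array([542,46.8,0]);phi=0.083
if __name__=="__main__": rel(A,phi)
E
python3 r.py
```

```text
t 1.6 wheel x,y, tip z [-101.    28.5  228.1] turn -0.02 rot [-3.136  0.005  1.634] F [ 1.1  1.4 -0. ]
```

step_arm:
  commands:
    - [[-25, 2, 40], -0.02, 0]
    - [[-25, 2, 40], 0, 0]
    - [[0, 0, 40], 0, 0]
    - [[0, 0, 0], 0, 0]

```text
clock: 2.1
eef_pos: [447.5, 17.2, 279.3]
tcp_rot: [-3.139, 0.003, 1.654]
contact_force: [-0.9, -0.0, 0.6]
opening: 0.0
```

```bash
python3 r.py; python3 - <<'E'
from h import *
cv2.imwrite("pics/w1.png",grab_frame("wrist"))
E
```

```text
t 2.1 wheel x,y, tip z [-96.7 -21.7 106.3] turn -0.0 rot [-3.139e+00  3.000e-03  1.654e+00] F [-0.9 -0.   0.6]
```

View pics/w1.png

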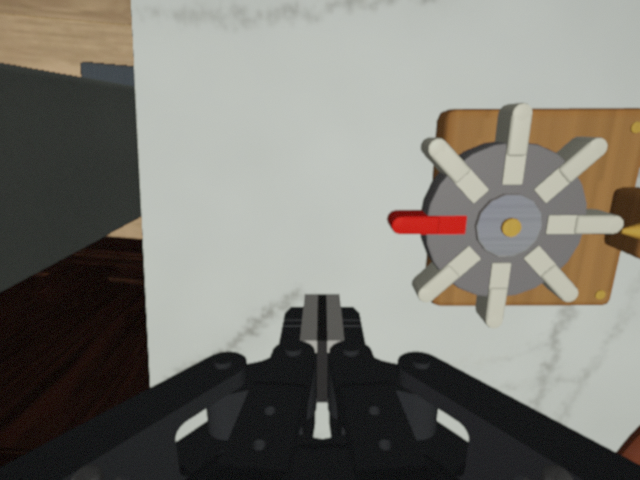

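```bash
python3 - <<'E'
from r import *
m=camera_model("wrist");R=np.array(m["R"])
def W(p):c,k=np.cos(phi),np.sin(phi);q=p-A;return np.round([c*q[0]+k*q[1],-k*q[0]+c*q[1]],1)
print("campos",W(-R.T@m["t"]),(-R.T@m["t"])[2])
print("axis",W(ray("wrist",511,227,50)),"redtip",W(ray("wrist",388,220,42)),"back lobe",W(ray("wrist",622,224,49)))
for z in(106,116,126): print(z,[W(ray("wrist",u,v,z)) for u,v in((302,296),(342,296),(284,310),(360,310))])
E
```

```text
campos [-94.7  50. ] 248.85972338195685
axis [ 3.1 -3.3] redtip [-59.1  -1.5] back lobe [60.9 -2. ]
106 [array([-102.3,  -16.1]), array([-86.7, -16.1]), array([-109.5,  -22.1]), array([-79.5, -22.1])]
116 [array([-101.8,  -11.4]), array([-87.2, -11.5]), array([-108.5,  -17. ]), array([-80.5, -17.1])]
126 [array([-101.2,   -6.8]), array([-87.8,  -6.8]), array([-107.4,  -12. ]), array([-81.6, -12. ])]
```

step_arm:
  commands:
    - [[-1, 0, 36], 0, 0]
    - [[-1, 0, 30], 0, 0]
    - [[0, 0, 3], 0, 0]
    - [[0, 20, 0], 0, 0]
    - [[0, 17, 0], 0, 0]
    - [[0, 0, 0], 0, 0]

```text
clock: 2.9
eef_pos: [492.9, 21.7, 221.1]
tcp_rot: [3.126, 0.003, 1.658]
contact_force: [-1.0, 0.1, -0.2]
opening: -0.002
```

```bash
python3 r.py
```

```text
t 2.9 wheel x,y, tip z [-51.1 -20.9  48.1] turn 0.004 rot [3.126e+00 3.000e-03 1.658e+00] F [-1.   0.1 -0.2]
```

```bash
python3 - <<'E'
s=open('h.py').read()
s=s.replace('s=sense();p=s["eef_pos"]-A','s=sense();tip=s["eef_pos"]+173*Rotation.from_euler("xyz",s["tcp_rot"]).as_matrix()[:,2];p=tip-A').replace('s["eef_pos"][2]-173','tip[2]').replace('import numpy','from scipy.spatial.transform import Rotation\nimport numpy')
open('h.py','w').write(s)
E
python3 r.py
```

```text
t 2.9 wheel x,y, tip z [-48.3 -21.5  48.1] turn 0.004 rot [3.126e+00 3.000e-03 1.658e+00] F [-1.   0.1 -0.2]
```

step_arm:
  commands:
    - [[0, -7, 0], 0, 0]
    - [[0, 0, 0], 0, 0]
    - [[0, 0, 0], 0, 0]

```text
clock: 3.28
eef_pos: [484.0, 21.1, 221.8]
tcp_rot: [3.127, 0.003, 1.658]
contact_force: [0.6, 0.7, 0.6]
opening: -0.0
```

```bash
python3 r.py
```

```text
t 3.27 wheel x,y, tip z [-57.3 -21.4  48.8] turn 0.004 rot [3.127e+00 3.000e-03 1.658e+00] F [0.6 0.7 0.6]
```

step_arm:
  commands:
    - [[-1, 0, 5], 0, 0]
    - [[0, 0, 5], 0, 0]
    - [[0, 0, 4], 0, 0]
    - [[0, 0, 0], 0, 0]

```text
clock: 3.78
eef_pos: [483.9, 19.8, 206.3]
tcp_rot: [3.128, 0.003, 1.657]
contact_force: [-0.0, 0.1, -0.3]
opening: 0.001
```

```bash
python3 r.py
```

```text
t 3.77 wheel x,y, tip z [-57.8 -22.6  33.3] turn 0.004 rot [3.128e+00 3.000e-03 1.657e+00] F [-0.   0.1 -0.3]
```

step_arm:
  commands:
    - [[3, 0, 0], 0, 0]
    - [[3, 0, 0], 0, 0]
    - [[3, 0, 0], 0, 0]
    - [[3, 0, 0], 0, 0]
    - [[3, 0, 0], 0, 0]
    - [[3, 0, 0], 0, 0]
    - [[3, 0, 0], 0, 0]
    - [[3, 0, 0], 0, 0]
    - [[0, 0, 0], 0, 0]

```text
clock: 4.9
eef_pos: [482.0, 45.6, 206.5]
tcp_rot: [3.127, 0.004, 1.658]
contact_force: [0.7, -0.2, 0.2]
opening: -0.001
```

```bash
python3 r.py; python3 - <<'E'
from h import *
cv2.imwrite("pics/w2.png",grab_frame("wrist"))
E
```

```text
t 4.9 wheel x,y, tip z [-57.4   3.2  33.5] turn 0.004 rot [3.127 0.004 1.658] F [ 0.7 -0.2  0.2]
```

View pics/w2.png

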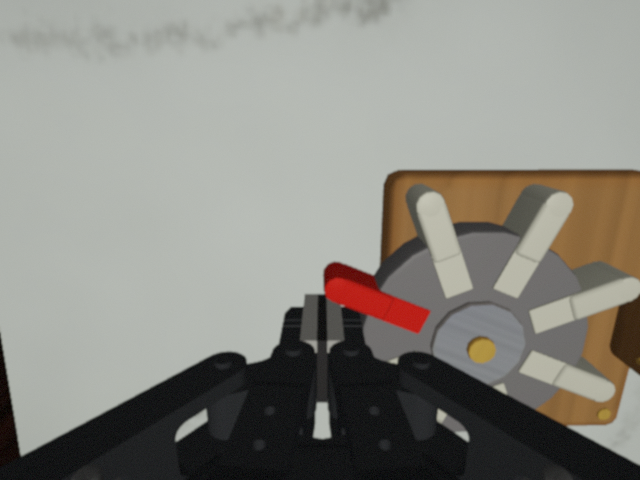

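step_arm:
  commands:
    - [[3, 0, 0], 0, 0]
    - [[3, 0, 0], 0, 0]
    - [[3, 0, 0], 0, 0]
    - [[3, 0, 0], 0, 0]
    - [[3, 0, 0], 0, 0]
    - [[2, 0, 0], 0, 0]
    - [[0, 0, 0], 0, 0]
    - [[0, 0, 0], 0, 0]

```text
clock: 5.95
eef_pos: [480.3, 63.7, 206.4]
tcp_rot: [3.127, 0.003, 1.658]
contact_force: [-0.1, -0.1, -0.1]
opening: 0.005
```

```bash
python3 r.py; python3 - <<'E'
from h import *
cv2.imwrite("pics/w3.png",grab_frame("wrist"))
E
```

```text
t 5.95 wheel x,y, tip z [-57.6  21.4  33.4] turn 0.004 rot [3.127e+00 3.000e-03 1.658e+00] F [-0.1 -0.1 -0.1]
```

View pics/w3.png

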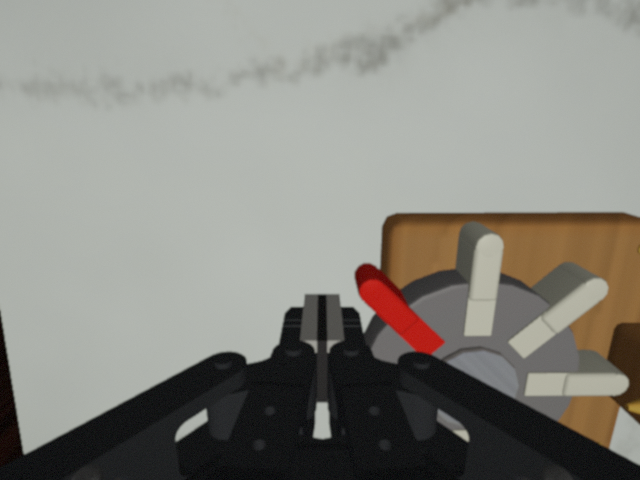

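step_arm:
  commands:
    - [[0, -9, 0], 0, 0]
    - [[0, -9, 0], 0, 0]
    - [[0, -9, 0], 0, 0]
    - [[0, 0, 0], 0, 0]
    - [[-10, 0, 0], 0, 0]
    - [[-10, 0, 0], 0, 0]
    - [[-10, 0, 0], 0, 0]
    - [[-10, 0, 0], 0, 0]
    - [[0, 0, 0], 0, 0]
    - [[0, 0, 0], 0, 0]

```text
clock: 7.25
eef_pos: [455.3, 17.5, 206.2]
tcp_rot: [3.127, 0.004, 1.656]
contact_force: [0.6, -0.7, -0.3]
opening: 0.001
```

```bash
python3 r.py
```

```text
t 7.25 wheel x,y, tip z [-86.3 -22.6  33.2] turn 0.002 rot [3.127 0.004 1.656] F [ 0.6 -0.7 -0.3]
```

step_arm:
  commands:
    - [[0, 9, 0], 0, 0]
    - [[0, 9, 0], 0, 0]
    - [[0, 9, 0], 0, 0]
    - [[0, 0, 0], 0, 0]
    - [[3, 0, 0], 0, 0]
    - [[3, 0, 0], 0, 0]
    - [[3, 0, 0], 0, 0]
    - [[3, 0, 0], 0, 0]
    - [[3, 0, 0], 0, 0]
    - [[3, 0, 0], 0, 0]
    - [[3, 0, 0], 0, 0]
    - [[3, 0, 0], 0, 0]
    - [[3, 0, 0], 0, 0]
    - [[3, 0, 0], 0, 0]
    - [[3, 0, 0], 0, 0]
    - [[3, 0, 0], 0, 0]
    - [[3, 0, 0], 0, 0]
    - [[2, 0, 0], 0, 0]
    - [[0, 0, 0], 0, 0]
    - [[0, 0, 0], 0, 0]

```text
clock: 9.75
eef_pos: [480.1, 64.7, 206.4]
tcp_rot: [3.127, 0.003, 1.658]
contact_force: [-0.0, 0.0, 0.5]
opening: -0.003
```

```bash
python3 r.py
```

```text
t 9.75 wheel x,y, tip z [-57.7  22.4  33.4] turn 0.004 rot [3.127e+00 3.000e-03 1.658e+00] F [-0.   0.   0.5]
```

Withdraw and check the state from the top and wrist cameras.

step_arm:
  commands:
    - [[0, -9, 0], 0, 0]
    - [[0, -9, 0], 0, 0]
    - [[0, -9, 0], 0, 0]
    - [[0, 0, 0], 0, 0]
    - [[-10, 0, 0], 0, 0]
    - [[-10, 0, 0], 0, 0]
    - [[-10, 0, 0], 0, 0]
    - [[-11, 0, 0], 0, 0]
    - [[0, 0, 0], 0, 0]
    - [[0, 0, 0], 0, 0]

```text
clock: 11.0
eef_pos: [455.2, 17.4, 206.2]
tcp_rot: [3.127, 0.004, 1.656]
contact_force: [0.2, -0.3, -1.0]
opening: -0.003
```

```bash
python3 r.py; python3 - <<'E'
from h import *
cv2.imwrite("pics/w4.png",np.hstack([cv2.resize(grab_frame("wrist"),(400,300)),cv2.resize(grab_frame("top")[195:275,285:390],(400,300),interpolation=cv2.INTER_CUBIC)]))
E
```

```text
t 11.0 wheel x,y, tip z [-86.4 -22.7  33.2] turn 0.002 rot [3.127 0.004 1.656] F [ 0.2 -0.3 -1. ]
```

View pics/w4.png

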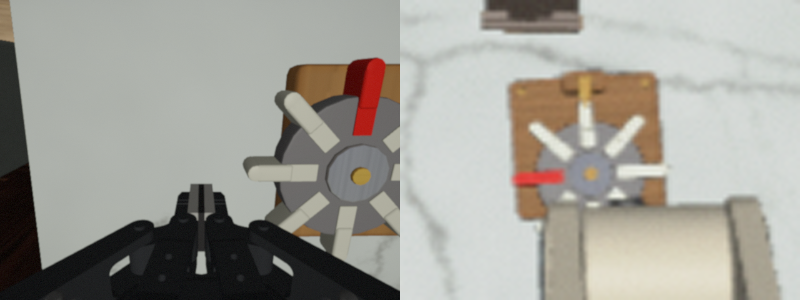

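Two clicks done: the red lobe is at the left (top view about (538,178)), and the foot has not visibly moved. Third click.

step_arm:
  commands:
    - [[0, 9, 0], 0, 0]
    - [[0, 9, 0], 0, 0]
    - [[0, 9, 0], 0, 0]
    - [[0, 0, 0], 0, 0]
    - [[3, 0, 0], 0, 0]
    - [[3, 0, 0], 0, 0]
    - [[3, 0, 0], 0, 0]
    - [[3, 0, 0], 0, 0]
    - [[3, 0, 0], 0, 0]
    - [[3, 0, 0], 0, 0]
    - [[3, 0, 0], 0, 0]
    - [[3, 0, 0], 0, 0]
    - [[3, 0, 0], 0, 0]
    - [[3, 0, 0], 0, 0]
    - [[3, 0, 0], 0, 0]
    - [[3, 0, 0], 0, 0]
    - [[3, 0, 0], 0, 0]
    - [[2, 0, 0], 0, 0]
    - [[0, 0, 0], 0, 0]
    - [[0, 0, 0], 0, 0]

```text
clock: 13.6
eef_pos: [480.0, 64.8, 206.4]
tcp_rot: [3.127, 0.004, 1.658]
contact_force: [0.5, -0.3, -0.1]
opening: 0.001
```

step_arm:
  commands:
    - [[0, -9, 0], 0, 0]
    - [[0, -9, 0], 0, 0]
    - [[0, -9, 0], 0, 0]
    - [[0, 0, 0], 0, 0]
    - [[-10, 0, 0], 0, 0]
    - [[-10, 0, 0], 0, 0]
    - [[-10, 0, 0], 0, 0]
    - [[-11, 0, 0], 0, 0]
    - [[0, 0, 0], 0, 0]
    - [[0, 0, 0], 0, 0]

```text
clock: 14.85
eef_pos: [455.1, 17.5, 206.2]
tcp_rot: [3.127, 0.004, 1.657]
contact_force: [0.2, 0.0, -0.6]
opening: 0.001
```

```bash
python3 r.py; python3 - <<'E'
from h import *
cv2.imwrite("pics/w5.png",np.hstack([cv2.resize(grab_frame("wrist"),(400,300)),cv2.resize(grab_frame("top")[195:275,285:390],(400,300),interpolation=cv2.INTER_CUBIC)]))
E
```

```text
t 14.85 wheel x,y, tip z [-86.5 -22.6  33.2] turn 0.003 rot [3.127 0.004 1.657] F [ 0.2  0.  -0.6]
```

View pics/w5.png

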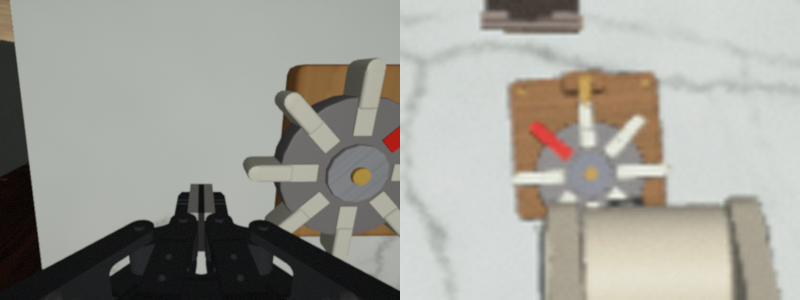

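Third click in: the red lobe is at back left (top view about (550,140)), one click from the pointer. Fourth and last, then lift clear.

step_arm:
  commands:
    - [[0, 9, 0], 0, 0]
    - [[0, 9, 0], 0, 0]
    - [[0, 9, 0], 0, 0]
    - [[0, 0, 0], 0, 0]
    - [[3, 0, 0], 0, 0]
    - [[3, 0, 0], 0, 0]
    - [[3, 0, 0], 0, 0]
    - [[3, 0, 0], 0, 0]
    - [[3, 0, 0], 0, 0]
    - [[3, 0, 0], 0, 0]
    - [[3, 0, 0], 0, 0]
    - [[3, 0, 0], 0, 0]
    - [[3, 0, 0], 0, 0]
    - [[3, 0, 0], 0, 0]
    - [[3, 0, 0], 0, 0]
    - [[3, 0, 0], 0, 0]
    - [[3, 0, 0], 0, 0]
    - [[2, 0, 0], 0, 0]
    - [[0, 0, 0], 0, 0]
    - [[0, 0, 0], 0, 0]

```text
clock: 17.45
eef_pos: [479.9, 64.9, 206.4]
tcp_rot: [3.127, 0.004, 1.659]
contact_force: [-0.6, 0.3, 0.2]
opening: -0.001
```

step_arm:
  commands:
    - [[0, -9, 0], 0, 0]
    - [[0, -9, 0], 0, 0]
    - [[0, -9, 0], 0, 0]
    - [[0, -9, 0], 0, 0]
    - [[0, 0, 0], 0, 0]
    - [[0, 0, -20], 0, 0]
    - [[0, 0, -25], 0, 0]
    - [[0, 0, -25], 0, 0]
    - [[0, 0, -25], 0, 0]
    - [[30, 0, -20], 0, 0]
    - [[40, 0, 0], 0, 0]
    - [[40, 0, 0], 0, 0]
    - [[40, 0, 0], 0, 0]
    - [[0, 0, 0], 0, 0]
    - [[0, 0, 0], 0, 0]

```text
clock: 19.32
eef_pos: [427.4, 215.4, 325.7]
tcp_rot: [3.122, 0.002, 1.657]
contact_force: [1.1, -0.6, 0.2]
opening: 0.003
```

```bash
python3 r.py; python3 - <<'E'
from r import *
t=grab_frame("top");cv2.imwrite("pics/t6.png",t)
cv2.imwrite("pics/w6.png",np.hstack([cv2.resize(t[160:310,130:500],(480,195)),cv2.resize(t[195:275,285:390],(256,195),interpolation=cv2.INTER_CUBIC)]))
d=cv2.absdiff(t,cv2.imread("pics/top0.png")).max(2)[165:312,150:500]
n,_,st,_=cv2.connectedComponentsWithStats((d>60).astype(np.uint8))
print([(r[0]+150,r[1]+165,*r[2:]) for r in st[1:].tolist() if r[4]>5])
h=t[195:275,285:390].astype(int);y,x=np.where((h[...,2]>150)&(h[...,1]<80))
p=ray("top",x.mean()+285,y.mean()+195,49)-A
print("red lobe bearing rel. pointer",np.arctan2(p[1],p[0])-phi)
E
```

```text
t 19.32 wheel x,y, tip z [-96.9 177.2 152.7] turn 0.004 rot [3.122e+00 2.000e-03 1.657e+00] F [ 1.1 -0.6  0.2]
[(332, 222, 4, 12, 43), (150, 224, 36, 46, 605), (267, 247, 37, 65, 292), (334, 249, 4, 13, 50), (219, 252, 63, 60, 689), (150, 261, 22, 23, 270), (175, 266, 24, 15, 179), (258, 277, 4, 5, 11), (179, 282, 24, 28, 338), (252, 282, 2, 4, 7), (176, 298, 44, 14, 154)]
red lobe bearing rel. pointer -0.004107765470281521
```

View pics/w6.png

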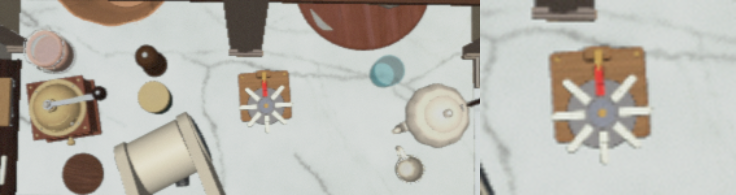

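```bash
python3 -c "from rig import *;print(sign_off())"
```

```text
the job is handed in; nothing more can be done
None
```

The stock counter is at its reorder mark. The red lobe started at the front, opposite the pointer, so I pushed the wheel four clicks clockwise with the closed fingertips. I drew the hand out after each click, lifted it clear at the end, and handed the job in at about 19 s of the 51 s allowed.

**Wheel:** the last top picture shows the red lobe at the brass pointer, with its bearing measured about 0.004 rad off. I confirmed the first three clicks by camera before making the next push.

**Counter:** comparing the first and last top pictures, only the two lobes that changed colour differ at the counter, so the foot shows no shift.

**Surroundings:** the tin, mill, glass and right-hand cup show no change. The left cup was hidden behind the arm in the last picture, so I could not check it. The fingertips are about 150 mm above the worktop, well over that cup, and the force readings I took were near zero throughout.

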